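# Test the tunnel mouse trap

### The job

Check that the mouse trap works before it is put out: swing its steel bow back until the catch clicks in and holds it by itself, without forcing the bow against its buffer, and let go of it. Then press the tongue at the trap's mouth gently until the bow snaps home, keeping clear of the bow as it flies, and take your hand away. Leave the jam jar and the tin beside the trap where they are.

Things in the scene. Friction and masses are not known exactly. Their poses are not given: they have to be found in the camera images.
- trap: Grey plastic tunnel mouse trap, held to the worktop by suction feet, so it does not move. Shell 160 long (x) x 70 wide (y) x 60 mm high (z). Origin: under the middle of the shell, on the worktop. x points from the mouth (open end, at x = -80 mm, with the tongue) to the closed back end; z is up.
- bow_hinge (a point): Middle of the bow's hinge axis (along the trap's y), 15 mm behind the trap's origin, 45 mm above the worktop. A spring pulls the bow home: pushing its crossbar takes 2 N at home, 4 to 9 N by the time the catch clicks in. Some 0.02 to 0.06 rad (2 to 5 mm at the crossbar) past the click the bow meets a buffer and the push rises by 2 to 5 N per mm: it is then surely past the catch.
- bow_bar (a point): Middle of the crossbar of the U-shaped steel bow that straddles the shell: legs of 6 mm rod at y = +-41 mm, crossbar of 8 mm round rod, 82 mm long along y, 85 mm from the hinge axis. At home the bow leans 15 degrees from upright towards the mouth: crossbar 127 mm above the worktop, 7 mm on the mouth side of the trap's origin. The point moves with the bow.
- bow (a joint): Angle of the bow (rad): 0 at home, growing as the crossbar swings up and back, away from the mouth; lean back from upright = this value - 0.26. The catch is set differently on every trap and clicks in somewhere from 0.86 to 1.24; this cannot be seen. Caught, the bow stays at 0.83 or more when let go; not caught, it flies home. More than 18 N on the bow damages the trap.
- tongue: Flat ribbed metal tongue (front half of a see-saw treadle), 40 mm wide, 3 mm thick, sticking 55 mm out of the trap's mouth, its top 18 mm above the worktop. Origin: on its pivot inside the shell, about 55 mm on the mouth side of the trap's origin; x points to the back of the trap.
- tongue_pad (a point): Middle of the ribbed patch on the tongue's top, where to press, about 118 mm on the mouth side of the trap's origin. A spring holds the tongue up: it gives at about 2 N, trips the catch after 2 to 6 mm at 3 to 10 N, stops firmly at 9 mm and comes up again when released. More than 25 N on it damages the trap.
- jam_jar_3: Jam jar with a brown lid, 69 mm across, 89 mm high, about 0.17 m to the trap's left. Bystander. Origin: centre of its underside.
- tomato_tin: Tomato tin, 75 mm across, 58 mm high, about 0.16 m to the trap's right. Bystander. Origin: centre of its underside.
Mind the look-alikes: they are no part of the job. What is meant by the trap is not yellow, and is the larger of those in its own colour.

How it is judged:
On the way, in this order (a step that is already met when the one before it is completed fails the run):
1. the bow is cocked and held by the catch alone, the robot clear of it (value of joint bow above 0.78 rad and contact force between each of the fingers, the arm and setting_bow below 0.1 N), for 0.4 s.
2. the bow has snapped home (value of joint bow below 0.08 rad), for 0.2 s.
At the end, for the whole second after the job is handed in: After it was cocked and held by the catch alone, the bow is back home (within 0.08 rad) and the robot touches neither the bow nor the tongue (value of joint bow below 0.08 rad and contact force between each of the fingers, the arm and tongue below 0.1 N and contact force between each of the fingers, the arm and setting_bow below 0.1 N).
It fails at once if the bow is pushed with more than 18 N (contact force between any of the fingers, the arm and setting_bow above 18 N).
It fails at once if the tongue is pressed with more than 25 N (contact force between any of the fingers, the arm and tongue above 25 N).
It fails at once if the bow hits the robot as it flies home (velocity of joint bow below -4 rad/s and contact force between any of the fingers, the arm and setting_bow above 0.5 N).
It fails at once if the jam jar beside the trap is moved more than 20 mm (distance of jam_jar_3 from where it was at the start of the episode above 0.02 m).
It fails at once if the tin beside the trap is moved more than 20 mm (distance of tomato_tin from where it was at the start of the episode above 0.02 m).
It also fails if it takes over 56 s, if anything falls off the work surface, if the arm or the gripper's body presses on something with over 40 N, if the wrist force passes 120 N, or if a joint passes its speed limit or range.

### The arm

A 7-joint arm with a two-finger parallel gripper is mounted at the origin on a cart in front of the work surface, level with it; the furniture and walls round the work are solid. World frame = base frame: x ahead of the robot, y to its left, z up, the work surface at z = 0. Lengths are in m, angles in rad, forces in N, time in s.
With the tool pointing down it reaches from about 0.4 to 0.85 m from the base axis. Payload 10.4 kg.
Tool frame: the origin (TCP) lies on the centre line of the jaws, within the pads' length; the fingertips stand 17 mm ahead of it and the grasp point (between the pads) lies 2 mm behind it; z points along the fingers, y is the line along which they close (so a half turn about z gives the same grasp; the last joint's range is limited). The gripper opens to 85 mm and grips with 20 to 120 N. Pads are 22 mm wide; open, the fingers measure 114 mm over their backs; the gripper's body (76 mm by 85 mm) begins 54 mm behind the grasp point. The pads swing forward as they close: fully open they stand 13 mm farther back than shut.
Start: joints at [-1.325, 0.332, -0.065, 1.46, 0.022, 1.35, -0.088], TCP at [0.166, 0.603, 0.248] pointing down, gripper open.
Joint ranges: [-2.6, 2.6], [-0.5, 2.12], [-1.47, 1.34], [0.16, 2.42], [-1.27, 4.41], [0.06, 2.06], [-2.6, 2.6]. Speed limits (rad/s): [2.22, 2.22, 2.79, 2.79, 3.14, 3.14, 3.14].

### API

Orientations are given as a unit quaternion [x, y, z, w].
In Python, from workcell import sensors, imaging, order, spotter gives the robot as it stands. The module is installed in compiled form; this text tells all that it offers.
- The arm moves only by the shell command python3 -m inch 'ROWS' [FORCE]. ROWS is JSON, a list that holds one entry, the list of rows, each a list of 7 numbers: the shift along the tool's x, y, z in m, then the turn, a rotation vector about the tool's x, y, z in rad, then the closure, from -1 (fully open) to 1 (shut). In form: [[[x, y, z, ax, ay, az, hand], ...]]. A call has 1 to 10 rows; each row is the pose to reach, as a shift and turn from the pose commanded when the call began, along the tool's axes at that moment; what a row does not reach only later rows make up. A row lasts 1/10 s, in which the tool goes at most 50 mm and 8.59 degrees, less where a joint would pass 70% of its speed; a pose out of reach is approached as far as the arm can. A call with a gripper value outside its range is refused whole. The fingers move at their own pace and stop on an object; FORCE is the grip in N (left out, the last holds). Time passes only in rows, so rows that repeat a pose let the fingers close. It gives the time, the measured TCP pose, the force, the opening and the grip force at its end, in the units of the state.
- sensors.get_obs(): the state, without advancing time (a new reading comes with each control period).
- imaging.camera(name): name is "scene" or "top" or "wrist"; returns the picture (400x640x3 uint8, blue, green, red); there is no depth.
- imaging.calibration(name): a dict with "mtx" (3x3 intrinsics, pixels), "R" (3x3) and "t" (3): a world point X has camera coordinates R X + t; the wrist camera has in their place "tool_from_camera" (4x4, takes a point from camera to tool coordinates, whose origin is the TCP and whose axes are the flange's). Camera axes: x right, y down, z forward; pixel columns grow to the right and rows downward; lengths in m; the calibration is good to about 2 mm. A picture is of the moment at which its call begins: read the wrist's pose just before it. calibration takes no time and is no camera call.
- order.hand_in(): hands the job in; it is judged then, once.
Trained networks look in the newest picture that a camera, given by its name, has taken for a name from the list of things; names that differ only in an ending like _2 or _b are one class to them, and where a whole thing is asked for, a point or a joint stands for the part that bears it (a point fixed in the world has none). Each returns a list of dicts, best first, with "conf" (0 to 1); they miss things now and then, are a little off and sometimes report something else, mostly with a low value. They report only what shows in the picture. A call takes as long as a camera call. They do not tell look-alikes from the thing itself.
- spotter.look_for(label, camera): "pixel" ([column, row] in pixels, amid what is visible of it).
The state is a dict: "clock": time; "joint_pos": joint angles; "joint_velocities": joint speeds; "tau": joint torques, N m; "position": TCP position; "ee_rot": TCP orientation; "ft_force": force on the tool from outside, world axes, zero at the start; "torque": the same for the moment, N m; "grip_width": opening from 0.0 (shut) to 1.0 (fully open); "grasp_force": force on a finger pad.
Only numpy, scipy, OpenCV 4.12 (cv2) and the standard library are available. Lean on these libraries where they do the work, as an engineer would, in place of code of your own. Each camera call takes 0.05 s, during which the arm holds its last target. There are 200 camera calls.

## Working session

There is one attempt and no reset: what is moved stays moved. The work goes in short steps, Python scripts to look and compute and a shell command to move; the robot and the scene stay as the last step left them, time stands still between calls to the robot, and variables do not carry over. Pictures are saved under pics/ and viewed, at most 10 in all, crops included, and the job is handed in when it is done.

```bash
mkdir -p pics
python3 - <<'E'
from workcell import sensors, imaging, spotter
import cv2, numpy as np
o=sensors.get_obs(); print({k:np.round(v,3).tolist() for k,v in o.items()})
for c in ("scene","top"):
    im=imaging.camera(c); cv2.imwrite(f"pics/{c}0.png",im)
    k=imaging.calibration(c); print(c,k["mtx"].round(1).tolist(),k["R"].round(3).tolist(),k["t"].round(3).tolist())
    for l in ("trap","bow_bar","tongue","tongue_pad","jam_jar_3","tomato_tin"):
        print(l,[(np.round(d["pixel"]).tolist(),round(d["conf"],2)) for d in spotter.look_for(l,c)])
E
```

```text
{'clock': 0.0, 'joint_pos': [-1.325, 0.333, -0.065, 1.461, 0.022, 1.35, -0.088], 'joint_velocities': [0.0, 0.0, 0.0, -0.0, -0.0, 0.001, -0.001], 'tau': [-0.001, -62.546, 0.049, -39.16, 0.016, 0.01, -0.0], 'position': [0.166, 0.602, 0.247], 'ee_rot': [0.134, 0.991, -0.001, -0.0], 'ft_force': [0.441, 0.163, 0.276], 'torque': [-0.05, -0.033, 0.041], 'grasp_force': 0.0, 'grip_width': 0.998}
scene [[363.6, 0.0, 321.8], [0.0, 363.6, 206.4], [0.0, 0.0, 1.0]] [[0.857, -0.516, 0.015], [-0.191, -0.343, -0.92], [0.479, 0.785, -0.392]] [-0.447, 0.234, 0.61]
trap [([262.0, 251.0], 0.8), ([350.0, 250.0], 0.77), ([318.0, 199.0], 0.62)]
bow_bar [([359.0, 216.0], 0.69)]
tongue [([326.0, 271.0], 0.86), ([242.0, 263.0], 0.66)]
tongue_pad [([326.0, 270.0], 0.65), ([243.0, 266.0], 0.46)]
jam_jar_3 [([305.0, 221.0], 0.7)]
tomato_tin [([388.0, 299.0], 0.76)]
top [[374.7, 0.0, 318.0], [0.0, 374.7, 202.0], [0.0, 0.0, 1.0]] [[-0.013, -1.0, -0.004], [-0.993, 0.013, -0.115], [0.115, 0.003, -0.993]] [0.051, 0.586, 0.926]
trap [([350.0, 202.0], 0.71), ([216.0, 170.0], 0.57)]
bow_bar [([351.0, 193.0], 0.68), ([310.0, 268.0], 0.6)]
tongue [([355.0, 238.0], 0.78), ([313.0, 299.0], 0.67), ([223.0, 190.0], 0.6), ([346.0, 195.0], 0.58)]
tongue_pad [([224.0, 190.0], 0.74), ([310.0, 298.0], 0.7), ([356.0, 237.0], 0.59)]
jam_jar_3 [([421.0, 216.0], 0.56)]
tomato_tin [([419.0, 215.0], 0.73)]
```

Run:
```python
import cv2
a=cv2.imread("pics/scene0.png")[150:350,180:450]; b=cv2.imread("pics/top0.png")[120:340,180:460]
cv2.imwrite("pics/s1.png",cv2.resize(a,(800,593),interpolation=2)); cv2.imwrite("pics/t1.png",cv2.resize(b,(756,594),interpolation=2))
```

```text
(no output)
```

View pics/s1.png

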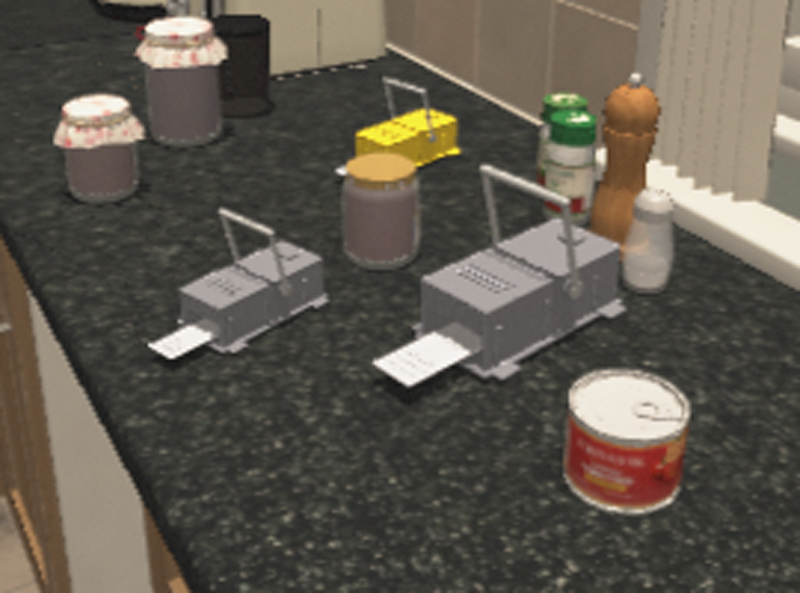

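View pics/t1.png

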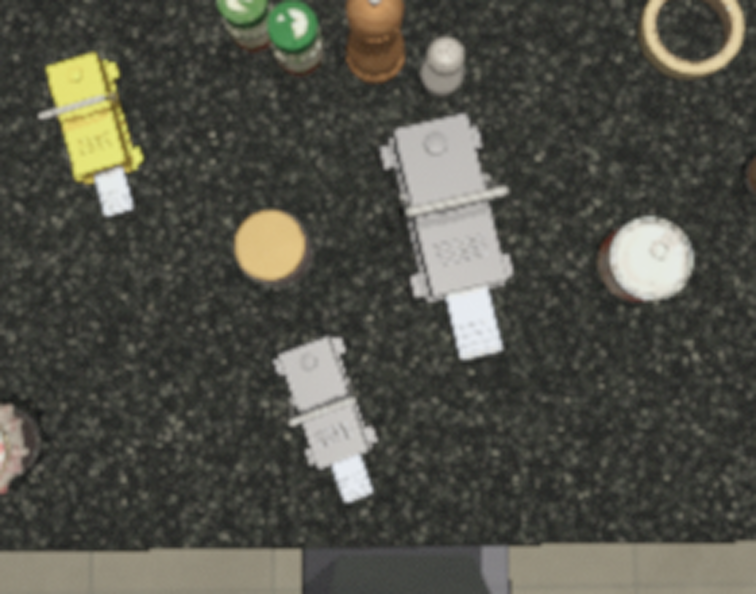

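The three trap-like things in the scene picture are the big grey one at (350,250), a small grey one at (262,251) and a yellow one at (318,199). The larger grey one fits the description. The jar is at (308,220) and the tin at (391,298). In the crops I can read corners of that trap, so I'll fit its pose from both views.

```bash
cat > h.py <<'E'
import numpy as np
from scipy.optimize import least_squares
from scipy.spatial.transform import Rotation as Ro
from workcell import sensors, imaging
def proj(c,X):
    k=imaging.calibration(c); p=(np.atleast_2d(X)@k["R"].T+k["t"])@k["mtx"].T
    return p[:,:2]/p[:,2:]
def world(p,X):
    c,s=np.cos(p[2]),np.sin(p[2]); X=np.atleast_2d(X)
    return np.c_[p[0]+c*X[:,0]-s*X[:,1],p[1]+s*X[:,0]+c*X[:,1],X[:,2]]
E
python3 - <<'E'
from h import *
M=np.array([[-7,41,127],[-7,-41,127],[-135,20,18],[-135,-20,18],[-80,35,60],[-80,-35,60],[80,35,60],[80,-35,60]])/1000
T=np.array([[408,209],[507,190],[460,358],[501,351],[432,300],[508,283],[394,128],[468,117]])/2.7+[180,120]
S=np.array([[485,170],[568,204],[375,364],[408,385],[422,283],[493,318],[560,222],[620,250]])/[800/270,593/200]+[180,150]
def r(p): 
    W=world(p,M); return np.r_[(proj("top",W)-T).ravel(),(proj("scene",W)-S).ravel()]
f=least_squares(r,[.6,-.1,.2],loss="soft_l1"); p=f.x
print(p.round(4)); print(r(p).reshape(2,8,2).round(1).tolist())
print("bar",world(p,[-.007,0,.127]).round(4),"hinge",world(p,[.015,0,.045]).round(4),"pad",world(p,[-.118,0,.018]).round(4))
np.save("pose.npy",p)
E
```

```text
[ 0.5974 -0.0309  0.1984]
[[[1.9, 1.5], [-0.2, 1.1], [-0.2, -1.8], [-0.2, -2.5], [0.8, -0.7], [0.2, -0.4], [1.1, 0.7], [0.8, -0.9]], [[-0.6, 0.6], [-1.7, 0.5], [0.4, -1.1], [1.5, -0.2], [-1.2, -1.2], [-3.1, -0.9], [-1.2, -0.8], [0.7, -0.6]]]
bar [[ 0.5906 -0.0323  0.127 ]] hinge [[ 0.6121 -0.028   0.045 ]] pad [[ 0.4817 -0.0542  0.018 ]]
```

```bash
cat >> h.py <<'E'
def goal(psi,yaw):
    ex=np.array([np.cos(yaw),np.sin(yaw),0]);ey=np.array([-ex[1],ex[0],0]);ez=np.array([0,0,1.])
    z=-np.sin(psi)*ex-np.cos(psi)*ez
    return np.c_[np.cross(ey,z),ey,z]
def delta(P,R):
    o=sensors.get_obs(); R0=Ro.from_quat(o["ee_rot"]).as_matrix()
    print("t",round(o["clock"],2),"shift",(R0.T@(np.asarray(P)-o["position"])).round(4).tolist(),"turn",Ro.from_matrix(R0.T@R).as_rotvec().round(3).tolist(),"F",np.round(o["ft_force"],2).tolist())
E
python3 - <<'E'
from h import *
p=np.load("pose.npy")
delta(world(p,[-.09,0,.27])[0],goal(0.35,p[2]))
print(imaging.calibration("wrist")["tool_from_camera"].round(3))
E
```

```text
t 0.7 shift [-0.5038, -0.5367, -0.0217] turn [0.082, 0.344, -0.462] F [0.42, 0.69, 0.42]
[[ 0.    -0.946 -0.324  0.083]
 [ 1.     0.    -0.     0.   ]
 [ 0.    -0.324  0.946 -0.125]
 [ 0.     0.     0.     1.   ]]
```

```bash
python3 -m inch '[[[-0.25,-0.27,-0.02,0.04,0.17,-0.23,1],[-0.25,-0.27,-0.02,0.04,0.17,-0.23,1],[-0.25,-0.27,-0.02,0.04,0.17,-0.23,1],[-0.25,-0.27,-0.02,0.04,0.17,-0.23,1],[-0.25,-0.27,-0.02,0.04,0.17,-0.23,1],[-0.504,-0.537,-0.022,0.082,0.344,-0.462,1],[-0.504,-0.537,-0.022,0.082,0.344,-0.462,1],[-0.504,-0.537,-0.022,0.082,0.344,-0.462,1],[-0.504,-0.537,-0.022,0.082,0.344,-0.462,1],[-0.504,-0.537,-0.022,0.082,0.344,-0.462,1]]]'
python3 - <<'E'
from h import *
p=np.load("pose.npy")
delta(world(p,[-.09,0,.27])[0],goal(0.35,p[2]))
E
```

```text
clock: 1.7
position: [0.3911, 0.1738, 0.2657]
ee_rot: [-0.097, 0.98, -0.017, -0.173]
ft_force: [0.2, 0.3, 0.0]
grip_width: 0.003
grasp_force: 0.0
t 1.7 shift [-0.0662, -0.2413, -0.0288] turn [0.0, -0.0, -0.0] F [0.16, 0.33, 0.01]
```

```bash
python3 -m inch '[[[-0.066,-0.241,-0.029,0,0,0,1],[-0.066,-0.241,-0.029,0,0,0,1],[-0.066,-0.241,-0.029,0,0,0,1],[-0.066,-0.241,-0.029,0,0,0,1],[-0.066,-0.241,-0.029,0,0,0,1],[-0.066,-0.241,-0.029,0,0,0,1],[-0.066,-0.241,-0.029,0,0,0,1]]]'
python3 - <<'E'
from h import *; import cv2
from workcell import spotter
p=np.load("pose.npy")
delta(world(p,[-.09,0,.27])[0],goal(0.35,p[2]))
o=sensors.get_obs(); im=imaging.camera("wrist"); cv2.imwrite("pics/w1.png",im)
k=imaging.calibration("wrist"); T=np.eye(4); T[:3,:3]=Ro.from_quat(o["ee_rot"]).as_matrix(); T[:3,3]=o["position"]
C=np.linalg.inv(T@k["tool_from_camera"])
for n,m in dict(barL=[-.007,.041,.127],barR=[-.007,-.041,.127],pad=[-.118,0,.018],tL=[-.135,.02,.018],tR=[-.135,-.02,.018],fL=[-.08,.035,.06],fR=[-.08,-.035,.06]).items():
    q=k["mtx"]@(C[:3,:3]@world(p,m)[0]+C[:3,3]); q=q[:2]/q[2]; print(n,q.round(1)); 
    cv2.circle(im,tuple(int(v) for v in q.round()),3,(0,0,255),1)
cv2.imwrite("pics/w1a.png",im)
for l in ("bow_bar","tongue_pad"): print(l,spotter.look_for(l,"wrist"))
E
```

```text
clock: 2.4
position: [0.5084, -0.0475, 0.2699]
ee_rot: [-0.096, 0.98, -0.017, -0.174]
ft_force: [-0.5, 0.9, -0.2]
grip_width: -0.001
grasp_force: 0.0
t 2.4 shift [-0.0005, -0.0013, -0.0002] turn [0.001, -0.001, -0.003] F [-0.51, 0.91, -0.24]
barL [360.4 330.6]
barR [274.8 330.8]
pad [317.8 212.7]
tL [332.7 199.8]
tR [302.7 199.9]
fL [347.2 245.3]
fR [288.2 245.4]
bow_bar [{'pixel': [457.8, 181.8], 'conf': 0.7}, {'pixel': [320.1, 240.1], 'conf': 0.38}]
tongue_pad [{'pixel': [319.3, 221.0], 'conf': 0.69}, {'pixel': [420.9, 131.0], 'conf': 0.69}, {'pixel': [557.3, 366.8], 'conf': 0.59}]
```

View pics/w1a.png

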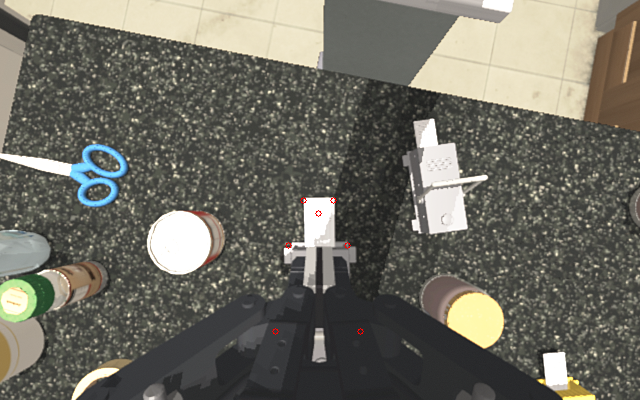

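The wrist picture shows the big grey trap at (320,240) with its tongue tip at (319,199). That is within 2 px of the fit. The small look-alike is off to the right at (440,185). Next I'll work out the approach and the push arc.

```bash
cat >> h.py <<'E'
def bar(a):
    f=a-.2618; return [.015+.085*np.sin(f),0,.045+.085*np.cos(f)]
def tcp(a,gap,psi=.35):
    p=np.load("pose.npy"); R=goal(psi,p[2]); return world(p,bar(a))[0]-R@[-.015-gap,0,.003],R
E
python3 - <<'E'
from h import *
delta(*tcp(0,.03))
P0,R=tcp(0,.0)
for a in (0,.2,.4,.6,.8,.86,.9,.94,.98,1.02,1.06,1.1,1.14,1.18,1.22,1.26,1.3): print(a,(1000*R.T@(tcp(a,0)[0]-P0)).round(1).tolist())
E
```

```text
t 2.55 shift [-0.0823, -0.0041, 0.1028] turn [0.0, -0.0, 0.002] F [0.3, -0.36, -0.14]
0 [0.0, 0.0, 0.0]
0.2 [-14.8, 0.0, -8.3]
0.4 [-31.0, 0.0, -13.5]
0.6 [-47.8, -0.0, -15.4]
0.8 [-64.7, 0.0, -13.9]
0.86 [-69.7, 0.0, -12.8]
0.9 [-73.0, 0.0, -11.9]
0.94 [-76.2, 0.0, -10.9]
0.98 [-79.4, -0.0, -9.7]
1.02 [-82.6, -0.0, -8.4]
1.06 [-85.7, 0.0, -7.0]
1.1 [-88.7, 0.0, -5.5]
1.14 [-91.7, 0.0, -3.8]
1.18 [-94.6, -0.0, -2.1]
1.22 [-97.4, 0.0, -0.2]
1.26 [-100.1, 0.0, 1.8]
1.3 [-102.8, 0.0, 3.9]
```

```bash
python3 -m inch '[[[-0.04,-0.003,0.05,0,0,0,1],[-0.06,-0.003,0.09,0,0,0,1],[-0.082,-0.003,0.103,0,0,0,1],[-0.082,-0.003,0.103,0,0,0,1],[-0.082,-0.003,0.103,0,0,0,1]]]'
python3 - <<'E'
from h import *
delta(*tcp(0,.0))
E
```

```text
clock: 3.05
position: [0.5495, -0.0403, 0.146]
ee_rot: [-0.098, 0.98, -0.017, -0.174]
ft_force: [-0.0, -0.7, 1.9]
grip_width: 0.003
grasp_force: 0.0
t 3.05 shift [-0.0308, -0.0003, 0.0004] turn [-0.0, -0.001, 0.001] F [-0.02, -0.69, 1.93]
```

```bash
python3 -m inch '[[[-0.015,0,0,0,0,0,1],[-0.020,0,0,0,0,0,1],[-0.023,0,0,0,0,0,1],[-0.026,0,0,0,0,0,1],[-0.029,0,0,0,0,0,1],[-0.032,0,-0.001,0,0,0,1],[-0.036,0,-0.003,0,0,0,1],[-0.041,0,-0.006,0,0,0,1],[-0.046,0,-0.008,0,0,0,1],[-0.046,0,-0.008,0,0,0,1]]]'
python3 - <<'E'
from h import *
delta(*tcp(.4,.0)); delta(*tcp(.8,.0));
E
```

```text
clock: 4.05
position: [0.5953, -0.0321, 0.1373]
ee_rot: [-0.097, 0.98, -0.017, -0.173]
ft_force: [-3.1, -0.3, 4.5]
grip_width: -0.002
grasp_force: 2.2
t 4.05 shift [-0.015, 0.0007, -0.0053] turn [-0.0, -0.0, -0.0] F [-3.1, -0.33, 4.55]
t 4.05 shift [-0.0488, 0.0008, -0.0057] turn [-0.0, -0.0, -0.0] F [-3.1, -0.33, 4.55]
```

```bash
python3 -m inch '[[[-0.005,0,-0.002,0,0,0,1],[-0.010,0,-0.004,0,0,0,1],[-0.015,0,-0.005,0,0,0,1],[-0.021,0,-0.006,0,0,0,1],[-0.027,0,-0.007,0,0,0,1],[-0.033,0,-0.007,0,0,0,1],[-0.039,0,-0.0065,0,0,0,1],[-0.044,0,-0.006,0,0,0,1],[-0.048,0,-0.0055,0,0,0,1],[-0.048,0,-0.0055,0,0,0,1]]]'
python3 - <<'E'
from h import *; import cv2
delta(*tcp(.86,.0)); delta(*tcp(1.0,.0)); cv2.imwrite("pics/s2.png",cv2.resize(imaging.camera("scene")[170:290,270:430],(800,600),interpolation=2))
E
```

```text
clock: 5.05
position: [0.6412, -0.0227, 0.125]
ee_rot: [-0.097, 0.98, -0.017, -0.174]
ft_force: [-2.7, 0.7, 2.5]
grip_width: 0.003
grasp_force: 1.8
t 5.05 shift [-0.0056, 0.0006, -0.0001] turn [-0.0, -0.001, -0.0] F [-2.68, 0.65, 2.47]
t 5.05 shift [-0.0169, 0.0006, 0.0036] turn [-0.0, -0.001, -0.0] F [-2.68, 0.65, 2.47]
```

View pics/s2.png

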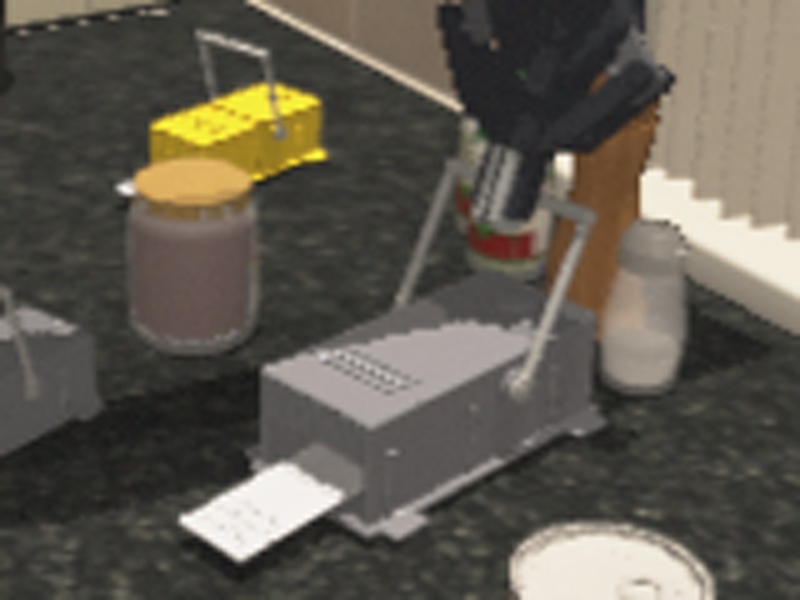

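The bow has swung back to about 0.8 rad, with the fingers centred on the crossbar at (505,190) in the crop. I'll push on in small steps and watch the force.

```bash
cat > f.py <<'E'
from h import *
p=np.load("pose.npy"); o=sensors.get_obs(); R=goal(.35,p[2]); q=np.array([np.array(sensors.get_obs()["ft_force"]) for _ in range(1)]).mean(0)
print("F tool",(R.T@q).round(2).tolist(),"|F|",np.linalg.norm(q).round(2), "F pose",(R.T@(np.array(o["position"])-tcp(0,0)[0])*1000).round(1).tolist())
E
python3 -m inch '[[[-0.002,0,0,0,0,0,1],[-0.004,0,0,0,0,0,1],[-0.006,0,0,0,0,0,1],[-0.006,0,0,0,0,0,1]]]' | grep force; python3 f.py
python3 -m inch '[[[-0.0015,0,0.0005,0,0,0,1],[-0.003,0,0.001,0,0,0,1],[-0.003,0,0.001,0,0,0,1]]]' | grep force; python3 f.py
```

```text
ft_force: [-5.2, -0.3, -1.0]
grasp_force: 2.3
F tool [4.49, 0.69, 2.75] |F| 5.31 F pose [-69.4, -0.6, -12.4]
ft_force: [-5.2, 0.1, 0.5]
grasp_force: 2.5
F tool [4.95, 1.1, 1.3] |F| 5.24 F pose [-72.4, -0.6, -11.8]
```

```bash
python3 -m inch '[[[-0.0015,0,0.0005,0,0,0,1],[-0.003,0,0.001,0,0,0,1],[-0.003,0,0.001,0,0,0,1]]]' | grep ft; python3 f.py
```

```text
ft_force: [-5.3, -0.1, 1.9]
F tool [5.54, 0.95, -0.03] |F| 5.62 F pose [-75.5, -0.6, -11.2]
```

```bash
python3 -m inch '[[[-0.001,0,0.0005,0,0,0,1],[-0.002,0,0.001,0,0,0,1],[-0.002,0,0.001,0,0,0,1]]]' | grep ft; python3 f.py
```

```text
ft_force: [-4.7, 0.5, 3.5]
F tool [5.4, 1.44, -1.71] |F| 5.85 F pose [-77.7, -0.6, -10.5]
```

```bash
python3 -m inch '[[[-0.001,0,0.0005,0,0,0,1],[-0.002,0,0.001,0,0,0,1],[-0.002,0,0.001,0,0,0,1]]]' | grep ft; python3 f.py
```

```text
ft_force: [-3.3, -0.7, 4.4]
F tool [4.68, -0.02, -2.97] |F| 5.54 F pose [-79.7, -0.8, -9.3]
```

```bash
python3 -m inch '[[[-0.001,0,0.0003,0,0,0,1],[-0.0015,0,0.0006,0,0,0,1],[-0.0015,0,0.0006,0,0,0,1]]]' | grep ft; python3 f.py
```

```text
ft_force: [-2.4, -0.2, 4.1]
F tool [3.62, 0.22, -3.04] |F| 4.73 F pose [-81.1, -0.8, -8.6]
```

```bash
python3 -m inch '[[[-0.001,0,0.0003,0,0,0,1],[-0.0015,0,0.0006,0,0,0,1],[-0.0015,0,0.0006,0,0,0,1]]]' | grep ft; python3 f.py
```

```text
ft_force: [-4.1, -0.0, 4.2]
F tool [5.22, 0.77, -2.54] |F| 5.86 F pose [-82.6, -0.8, -7.9]
```

```bash
python3 -m inch '[[[-0.001,0,0.0003,0,0,0,1],[-0.0015,0,0.0006,0,0,0,1],[-0.0015,0,0.0006,0,0,0,1]]]' | grep ft; python3 f.py
```

```text
ft_force: [-3.2, -0.2, 4.3]
F tool [4.5, 0.43, -2.94] |F| 5.39 F pose [-84.1, -0.8, -7.4]
```

```bash
python3 -m inch '[[[-0.001,0,0.0003,0,0,0,1],[-0.0015,0,0.0006,0,0,0,1],[-0.0015,0,0.0006,0,0,0,1]]]' | grep ft; python3 f.py
```

```text
ft_force: [-3.3, -1.1, 4.2]
F tool [4.71, -0.39, -2.72] |F| 5.45 F pose [-85.6, -0.8, -6.7]
```

```bash
python3 -m inch '[[[-0.001,0,0.0003,0,0,0,1],[-0.0015,0,0.0006,0,0,0,1],[-0.0015,0,0.0006,0,0,0,1]]]' | grep ft; python3 f.py
```

```text
ft_force: [-2.9, -1.5, 4.0]
F tool [4.32, -0.87, -2.63] |F| 5.13 F pose [-87.1, -0.7, -6.1]
```

```bash
python3 -m inch '[[[-0.001,0,0.0005,0,0,0,1],[-0.0015,0,0.0008,0,0,0,1],[-0.0015,0,0.0008,0,0,0,1]]]' | grep ft; python3 f.py
```

```text
ft_force: [-2.1, -0.4, 3.9]
F tool [3.34, 0.02, -2.91] |F| 4.43 F pose [-88.6, -0.7, -5.3]
```

Run:
```python
from h import *; import cv2
p=np.load("pose.npy"); im=imaging.camera("scene")
for a in (.8,1.0,1.1):
    q=proj("scene",world(p,[bar(a)[0],-.041,bar(a)[2]]))[0]; print(a,q,((q-[270,170])*5).round())
cv2.imwrite("pics/s3.png",cv2.resize(im[170:290,270:430],(800,600),interpolation=2))
```

```text
0.8 [388.46294709 214.97076012] [592. 225.]
1.0 [391.73374885 217.34384392] [609. 237.]
1.1 [393.079199   218.97543236] [615. 245.]
```

View pics/s3.png

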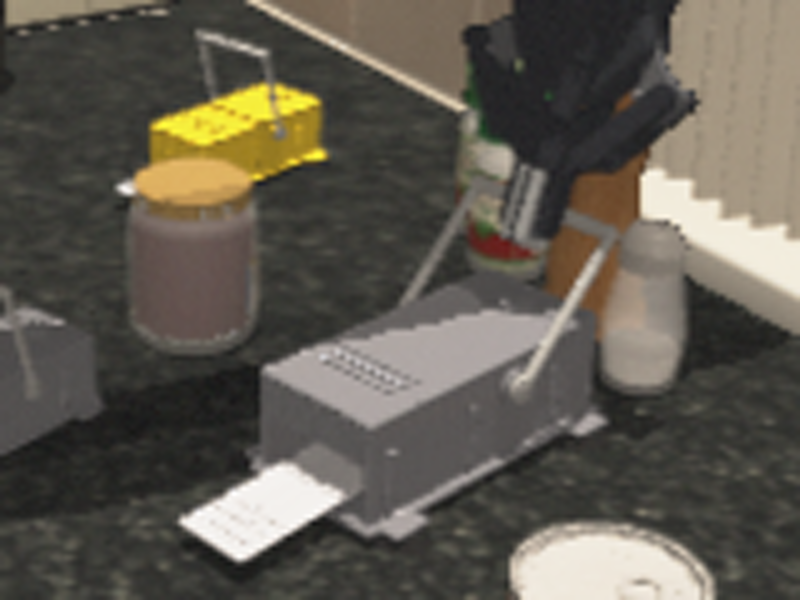

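The bow follows the fingers. Its corner at (612,232) puts it near 1.0 rad, so I'll continue.

```bash
python3 -m inch '[[[-0.001,0,0.0005,0,0,0,1],[-0.0015,0,0.0008,0,0,0,1],[-0.0015,0,0.0008,0,0,0,1]]]' | grep ft; python3 f.py
```

```text
ft_force: [-2.5, -0.7, 3.7]
F tool [3.69, -0.18, -2.55] |F| 4.49 F pose [-90.1, -0.7, -4.5]
```

```bash
python3 -m inch '[[[-0.001,0,0.0005,0,0,0,1],[-0.0015,0,0.0008,0,0,0,1],[-0.0015,0,0.0008,0,0,0,1]]]' | grep ft; python3 f.py
```

```text
ft_force: [-2.2, 0.1, 2.8]
F tool [2.96, 0.48, -1.95] |F| 3.58 F pose [-91.6, -0.7, -3.7]
```

```bash
python3 -m inch '[[[-0.001,0,0.0005,0,0,0,1],[-0.0015,0,0.0009,0,0,0,1],[-0.0015,0,0.0009,0,0,0,1]]]' | grep ft; python3 f.py
```

```text
ft_force: [-2.4, -0.0, 4.2]
F tool [3.7, 0.44, -3.17] |F| 4.89 F pose [-93.0, -0.7, -2.8]
```

```bash
python3 -m inch '[[[-0.001,0,0.0005,0,0,0,1],[-0.0015,0,0.0009,0,0,0,1],[-0.0015,0,0.0009,0,0,0,1]]]' | grep ft; python3 f.py
```

```text
ft_force: [-4.0, 0.3, 4.6]
F tool [5.22, 1.1, -3.03] |F| 6.14 F pose [-94.5, -0.7, -2.0]
```

```bash
python3 -m inch '[[[-0.001,0,0.0005,0,0,0,1],[-0.0015,0,0.0009,0,0,0,1],[-0.0015,0,0.0009,0,0,0,1]]]' | grep ft; python3 f.py
```

```text
ft_force: [-6.7, 0.7, 7.6]
F tool [8.64, 1.98, -4.93] |F| 10.14 F pose [-95.6, -0.8, -1.3]
```

```bash
python3 -m inch '[[[-0.001,0,0.0006,0,0,0,1],[-0.0015,0,0.001,0,0,0,1],[-0.0015,0,0.001,0,0,0,1]]]' | grep ft; python3 f.py
```

```text
ft_force: [-8.4, -0.2, 10.2]
F tool [11.27, 1.49, -6.78] |F| 13.23 F pose [-96.7, -0.8, -0.6]
```

The force rose steeply (5 → 13 N over about 3 mm), which is the buffer. I'll ease off slowly.

```bash
python3 -m inch '[[[0.002,0,-0.001,0,0,0,1],[0.004,0,-0.002,0,0,0,1],[0.006,0,-0.003,0,0,0,1],[0.008,0,-0.003,0,0,0,1],[0.010,0,-0.004,0,0,0,1],[0.010,0,-0.004,0,0,0,1]]]' | grep ft; python3 f.py
```

```text
ft_force: [-0.5, 0.8, -0.6]
F tool [0.09, 0.93, 0.7] |F| 1.16 F pose [-87.7, -0.6, -4.1]
```

```bash
python3 -m inch '[[[0.003,0,-0.001,0,0,0,1],[0.006,0,-0.002,0,0,0,1],[0.009,0,-0.003,0,0,0,1],[0.012,0,-0.003,0,0,0,1],[0.015,0,-0.004,0,0,0,1],[0.015,0,-0.004,0,0,0,1]]]' | grep ft; python3 f.py;  python3 - <<'E'
from h import *; import cv2
cv2.imwrite("pics/s4.png",cv2.resize(imaging.camera("scene")[170:290,270:430],(800,600),interpolation=2))
E
```

```text
ft_force: [-0.5, -1.1, 1.1]
F tool [1.05, -1.0, -0.8] |F| 1.66 F pose [-72.2, -0.8, -8.5]
```

View pics/s4.png

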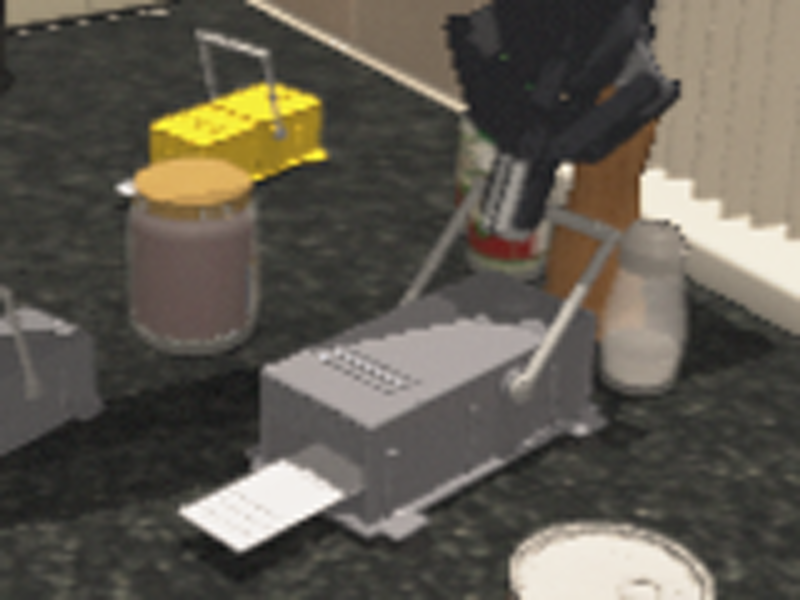

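The bow stands by itself at (615,235) with the fingers a clear gap in front of it, so the catch holds. Next is the tongue.

Run:
```python
from h import *
p=np.load("pose.npy"); delta(world(p,[-.118,0,.16])[0],goal(0,p[2]))
```

```text
t 11.6 shift [0.1729, 0.0006, 0.0185] turn [-0.0, -0.35, -0.0] F [1.0, -0.1, -0.18]
```

```bash
python3 -m inch '[[[0.04,0,-0.01,0,0,0,1],[0.08,0,-0.01,0,-0.1,0,1],[0.12,0,0,0,-0.2,0,1],[0.15,0,0.01,0,-0.3,0,1],[0.173,0,0.0185,0,-0.35,0,1],[0.173,0,0.0185,0,-0.35,0,1],[0.173,0,0.0185,0,-0.35,0,1]]]' | grep -v gr
python3 - <<'E'
from h import *; import cv2
from workcell import spotter
p=np.load("pose.npy"); delta(world(p,[-.118,0,.035])[0],goal(0,p[2]))
o=sensors.get_obs(); im=imaging.camera("wrist")
k=imaging.calibration("wrist"); T=np.eye(4); T[:3,:3]=Ro.from_quat(o["ee_rot"]).as_matrix(); T[:3,3]=o["position"]
C=np.linalg.inv(T@k["tool_from_camera"])
for m in ([-.118,0,.018],[-.135,.02,.018],[-.135,-.02,.018],[-.08,.035,.06],[-.08,-.035,.06]):
    q=k["mtx"]@(C[:3,:3]@world(p,m)[0]+C[:3,3]); q=q[:2]/q[2]; print(q.round(1)); cv2.circle(im,tuple(int(v) for v in q.round()),3,(0,0,255),1)
cv2.imwrite("pics/w2.png",im)
E
```

```text
clock: 12.3
position: [0.4818, -0.0547, 0.1606]
ee_rot: [-0.099, 0.995, 0.0, 0.001]
ft_force: [0.7, 0.6, 0.9]
t 12.3 shift [0.0001, 0.0004, 0.1256] turn [0.001, 0.001, -0.001] F [0.67, 0.58, 0.94]
[319.  192.4]
[340.8 174.7]
[297.2 174.7]
[360.5 250.1]
[277.7 250.1]
```

View pics/w2.png

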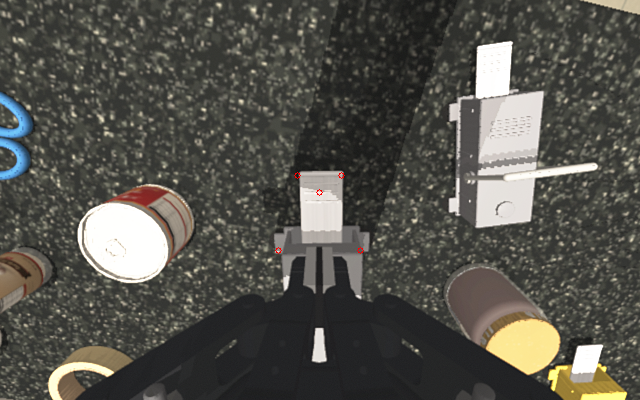

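The tongue sits under the tool: corners at (300,171) and (342,171), pad near (321,189), so about 2 mm nearer the robot than the fit. I'll descend to just above it.

```bash
python3 -m inch '[[[0.002,0.0015,0.04,0,0,0,1],[0.002,0.0015,0.08,0,0,0,1],[0.002,0.0015,0.105,0,0,0,1],[0.002,0.0015,0.114,0,0,0,1],[0.002,0.0015,0.117,0,0,0,1],[0.002,0.0015,0.117,0,0,0,1]]]' | grep -v gr
```

```text
clock: 12.95
position: [0.4806, -0.0537, 0.0433]
ee_rot: [-0.099, 0.995, -0.0, 0.0]
ft_force: [0.2, -1.0, 0.6]
```

```bash
python3 -m inch '[[[0,0,0.002,0,0,0,1],[0,0,0.004,0,0,0,1],[0,0,0.006,0,0,0,1],[0,0,0.006,0,0,0,1]]]' | grep -v gr
```

```text
clock: 13.35
position: [0.4796, -0.0537, 0.0369]
ee_rot: [-0.099, 0.995, -0.0, -0.0]
ft_force: [-0.4, 0.4, -0.1]
```

```bash
python3 -m inch '[[[0,0,0.001,0,0,0,1],[0,0,0.002,0,0,0,1],[0,0,0.003,0,0,0,1],[0,0,0.003,0,0,0,1]]]' | grep -v gr
```

```text
clock: 13.75
position: [0.4797, -0.0538, 0.0342]
ee_rot: [-0.099, 0.995, 0.0, -0.0]
ft_force: [-2.6, 0.3, 8.1]
```

```bash
python3 -m inch '[[[0,0,0.0005,0,0,0,1],[0,0,0.001,0,0,0,1],[0,0,0.001,0,0,0,1]]]' | grep -v gr;  python3 - <<'E'
from h import *; import cv2
cv2.imwrite("pics/s5.png",cv2.resize(imaging.camera("scene")[170:290,270:430],(800,600),interpolation=2))
E
```

```text
clock: 14.05
position: [0.4796, -0.0538, 0.0333]
ee_rot: [-0.099, 0.995, 0.0, -0.0]
ft_force: [-3.9, 0.2, 8.1]
```

View pics/s5.png

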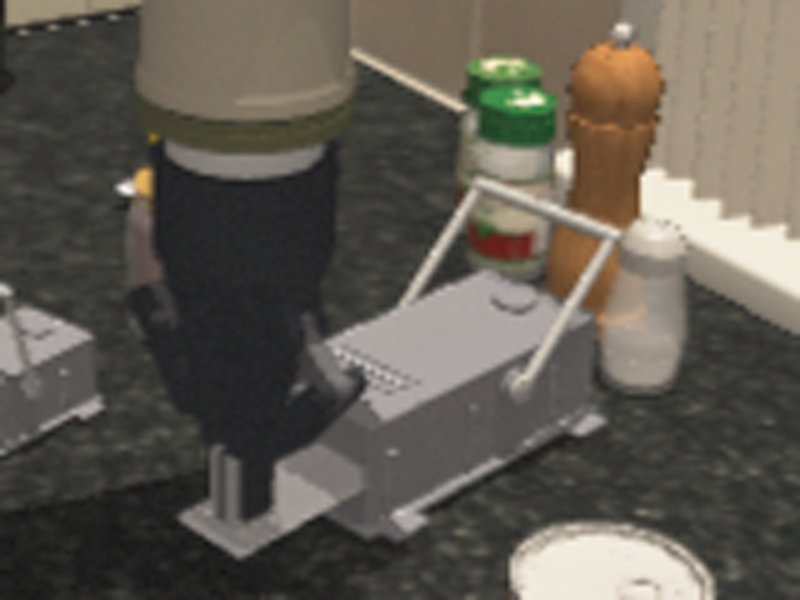

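The fingers are on the tongue and the bow is still caught, at (550,210). I'll press on gently.

```bash
python3 -m inch '[[[0,0,0.0005,0,0,0,1],[0,0,0.001,0,0,0,1],[0,0,0.001,0,0,0,1]]]' | grep -E "pos|ft"
```

```text
position: [0.4798, -0.0538, 0.0323]
ft_force: [-0.8, -0.2, 5.8]
```

```bash
python3 -m inch '[[[0,0,0.0005,0,0,0,1],[0,0,0.001,0,0,0,1],[0,0,0.001,0,0,0,1]]]' | grep -E "pos|ft";  python3 - <<'E'
from h import *
import cv2
from workcell import spotter
im=imaging.camera("scene"); cv2.imwrite("pics/s6.png",im); print(spotter.look_for("bow_bar","scene"))
d=cv2.absdiff(im[195:230,350:400],cv2.imread("pics/scene0.png")[195:230,350:400]).mean(); print(d)
E
```

```text
position: [0.4798, -0.0538, 0.031]
ft_force: [-0.8, -1.2, 4.5]
[]
1.0925714285714285
```

The bow region matches the starting picture again, so the trap appears tripped. I'll lift off and check.

```bash
python3 -m inch '[[[0,0,-0.005,0,0,0,1],[0.005,0,-0.02,0,0,0,1],[0.02,0,-0.05,0,0,0,1],[0.04,0,-0.09,0,0,0,1],[0.06,0,-0.12,0,0,0,1],[0.06,0,-0.12,0,0,0,1],[0.06,0,-0.12,0,0,0,1]]]' | grep -v gr;  python3 - <<'E'
from h import *
import cv2
cv2.imwrite("pics/s7.png",cv2.resize(imaging.camera("scene")[150:350,180:450],(800,593),interpolation=2))
E
```

```text
clock: 15.5
position: [0.4209, -0.0653, 0.1513]
ee_rot: [-0.099, 0.995, 0.0, 0.001]
ft_force: [0.6, -0.5, -1.1]
```

View pics/s7.png

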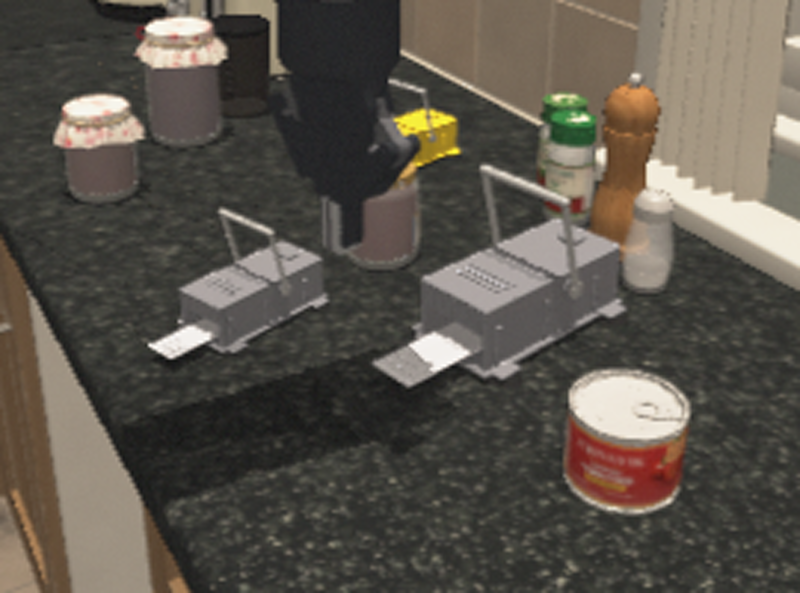

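The bow is back home at (525,185), the hand is clear, and the jar and tin haven't moved. Handing in.

```bash
python3 -c "
from workcell import order; print(order.hand_in())"
```

```text
the job is handed in; nothing more can be done
None
```

The trap works: the catch held the cocked bow by itself, a gentle press on the tongue snapped it home, the hand is clear, and the jar and tin were not moved; the job is handed in, with no verdict shown.

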